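Press the canister lids home

ROBOT

A 6-joint arm with a two-finger parallel gripper is mounted at the origin on a cart in front of the work surface, level with it; the furniture and walls round the work are solid. World frame = base frame: x ahead of the robot, y to its left, z up, the work surface at z = 0. Lengths are in m, angles in rad, forces in N, time in s.
With the tool pointing down it reaches from about 0.375 to 0.975 m from the base axis. Payload 3.8 kg.
Tool frame: the origin (TCP) lies on the centre line of the jaws, within the pads' length; the fingertips stand 14 mm ahead of it and the grasp point (between the pads) lies 5 mm behind it; z points along the fingers, y is the line along which they close (so a half turn about z gives the same grasp; the last joint's range is limited). The gripper opens to 85 mm and grips with 20 to 120 N. Pads are 22 mm wide; open, the fingers measure 114 mm over their backs; the gripper's body (76 mm by 85 mm) begins 54 mm behind the grasp point. The pads swing forward as they close: fully open they stand 13 mm farther back than shut.
Start: joints at [1.298, 0.264, 1.604, -0, 1.274, -0.037], TCP at [0.158, 0.656, 0.221] pointing down, gripper open.
Joint ranges: [-2.63, 2.63], [-0.94, 2.18], [0.31, 2.57], [-1.31, 4.45], [0, 2.66], [-2.55, 2.55]. Speed limits (rad/s): [2.57, 2.57, 3.14, 3.14, 3.14, 3.14].

INTERFACE

Orientations are given as a rotation vector (axis times angle).
In Python, from workcell import bot, eyes, spot_in gives the robot as it stands.
- The arm moves only by the tool carry_out, never from a script. Its argument "series" is text: rows parted by semicolons, each of 4 numbers parted by spaces: the shift along the world's x, y, z in m, then the turn about the world's z in degrees. In form: tx ty tz roll; .... A call has 1 to 20 rows; each row shifts and turns the commanded pose from where the row before left it; what a row does not reach is not made up. A row lasts 1/8 s, in which the tool goes at most 62.5 mm and 10.7 degrees, less where a joint would pass 70% of its speed; a pose out of reach is approached as far as the arm can. A call is refused whole if a number of a shift passes 0.0625 or a number of a turn 10.7, either way. A call with a gripper value outside its range is refused whole. "jaw" is the gripper command: -1 is shut, 1 is fully open, values between are in proportion, set as the call begins (left out, the last holds). The fingers move at their own pace and stop on an object; "grip_force" is the grip in N (left out, the last holds). Time passes only in rows, so rows that do not move let the fingers close. It gives the time, the measured TCP pose, the force, the opening and the grip force at its end, in the units of the state.
- bot.read_state(): the state, without advancing time (a new reading comes with each control period).
- eyes.read_camera(name): name is "side" or "top"; returns (picture, depth): 480x640x3 uint8, blue, green, red; 480x640 float32, m along the optical axis (not along the pixel's ray), 0 where there is no reading.
- eyes.get_calibration(name): a dict with "K" (3x3 intrinsics, pixels), "distortion" ([k1, k2, p1, p2, k3] as OpenCV has them; the pictures are not rectified), "position" and "rotation" of the camera in the world. Camera axes: x right, y down, z forward; pixel columns grow to the right and rows downward; lengths in m; the calibration is good to about 2 mm. A picture is of the moment at which its call begins. get_calibration takes no time and is no camera call.
- bot.finish_job(): hands the job in; it is judged then, once.
Trained networks look in the newest picture that a camera, given by its name, has taken for a name from the list of things; names that differ only in an ending like _2 or _b are one class to them, and where a whole thing is asked for, a point or a joint stands for the part that bears it (a point fixed in the world has none). Each returns a list of dicts, best first, with "score" (0 to 1); they miss things now and then, are a little off and sometimes report something else, mostly with a low value. They report only what shows in the picture. A call takes as long as a camera call. They do not tell look-alikes from the thing itself.
- spot_in(camera, target): "rect" ([centre column, centre row, width, height] in pixels, round what is visible of it).
The state is a dict: "time": time; "q": joint angles; "joint_vel": joint speeds; "joint_torque": joint torques, N m; "tool_pos": TCP position; "tcp_rot": TCP orientation; "wrist_force": force on the tool from outside, world axes, zero at the start; "torque": the same for the moment, N m; "width": opening from 0.0 (shut) to 1.0 (fully open); "grip_force": force on a finger pad.
Only numpy, scipy, OpenCV 4.12 (cv2) and the standard library are available. Lean on these libraries where they do the work, as an engineer would, in place of code of your own. Each camera call takes 0.05 s, during which the arm holds its last target. There are 200 camera calls.

TASK

Three grey canisters with wooden lids stand in a row at the front of the worktop; the lids of two of them, a tall one and the short one, are not shut: they stand up with their dark rubber seals showing. Press each of these two lids straight down until it is fully home, and leave both canisters standing upright where they are. Leave alone the third canister of the row, a tall one whose lid is already shut.

Things in the scene. Friction and masses are not known exactly. Their poses are not given: they have to be found in the camera images.
- tall_knob (a point): centre of the top of the knob (20 mm across, 18 mm high) amid the round wooden lid of the tall open canister, a loose light grey cylinder 102 mm across; z up its axis. With the lid home this point is 150 mm above the worktop, at the start 12 to 24 mm higher, a dark ribbed seal showing below the lid. The lid only slides up and down; about 7 N moves it and it stays where it is left
- short_knob (a point): the same point on the lid of the short open canister, like the tall one (102 mm across, same knob, seal, lid motion and friction) but 20 mm lower: with the lid home the top of the knob is 130 mm above the worktop, at the start 12 to 24 mm higher
- closed_canister: the third canister, just like the tall one (102 mm across, knob top 150 mm above the worktop) but with its lid home and no seal showing; origin at the centre of its underside, z up. The three stand in a row across the worktop in any order, at least 25 mm apart
There are look-alikes about, which are no part of the job. What is shaped like the part that bears short_knob but purple is not meant. Leave any yellow look-alike of the closed_canister alone.

How it is judged:
By the outcome, as a careful person would: the job done as asked, in the order asked, and still so for the second after the job is handed in, with the robot touching nothing.
It also fails if it takes over 32 s, if anything falls off the work surface, if the arm or the gripper's body presses on something with over 40 N, if the wrist force passes 120 N, or if a joint passes its speed limit or range.

## Working session

There is one attempt and no reset: what is moved stays moved. The work goes in short steps, Python scripts to look and compute and a tool call to move; the robot and the scene stay as the last step left them, time stands still between calls to the robot, and variables do not carry over. Pictures are saved under pics/ and viewed, at most 10 in all, crops included, and the job is handed in when it is done.

Besides the shell and the picture viewer there is one more tool, called as name(argument=value, ...) on one line, values as JSON. carry_out: Moves the arm, as the interface text tells. Its arguments: {"type":"object","properties":{"series":{"type":"string"},"jaw":{"type":"number"},"grip_force":{"type":"number"}},"required":["series"]}

```bash
mkdir -p pics; cat > h.py <<'E'
import numpy as np, cv2
from workcell import bot, eyes, spot_in
def world(cam, depth, uv):
    c=eyes.get_calibration(cam); K=np.array(c["K"]); D=np.array(c["distortion"])
    uv=np.asarray(uv,float).reshape(-1,2)
    n=cv2.undistortPoints(uv.reshape(-1,1,2),K,D).reshape(-1,2)
    z=np.array([depth[int(round(v)),int(round(u))] for u,v in uv])
    p=np.c_[n*z[:,None],z]
    R=np.array(c["rotation"]); 
    if R.shape!=(3,3): R=cv2.Rodrigues(R)[0]
    return p@R.T+np.array(c["position"])
E
python3 - <<'E'
from h import *
for n in("side","top"):
    im,d=eyes.read_camera(n); cv2.imwrite(f"pics/{n}0.png",im); np.save(f"{n}0.npy",d)
    c=eyes.get_calibration(n); print(n,c["position"],np.round(c["rotation"],2).tolist())
    for t in("tall_knob","short_knob","closed_canister"):
        for r in spot_in(n,t): print(t,np.round(r["rect"]),round(r["score"],2))
print(bot.read_state())
E
```

```text
side [0.4064316  0.58111626 0.49674034] [-0.18, 2.55, -1.64]
tall_knob [268. 254.  64.  46.] 0.94
short_knob [365. 269.  63.  38.] 0.78
short_knob [348. 192.  46.  22.] 0.68
short_knob [350. 222.  51.  29.] 0.59
closed_canister [244. 362.  83. 125.] 0.91
closed_canister [352. 378.  89. 133.] 0.89
top [ 0.41965244 -0.20361219  1.03927549] [-2.18, 2.14, -0.14]
short_knob [462. 274.  56.  61.] 0.81
short_knob [368. 278.  53.  56.] 0.75
short_knob [255. 209.  60.  61.] 0.68
short_knob [274. 298.  56.  56.] 0.65
closed_canister [169. 217.  67.  65.] 0.92
closed_canister [158. 293.  73.  57.] 0.82
{'time': 0.4, 'q': array([ 1.29809625e+00,  2.64037362e-01,  1.60418817e+00,  3.83652040e-05,
        1.27369498e+00, -3.68870461e-02]), 'joint_vel': array([-0.00130607, -0.00195223, -0.00428285, -0.00070485,  0.0026669 ,
       -0.00084287]), 'joint_torque': array([ 1.09214343e-03, -5.14243734e+01, -3.67017639e+01, -7.73161844e-06,
        4.83821306e-03,  1.86861377e-05]), 'tool_pos': array([0.15765463, 0.65622173, 0.22078529]), 'tcp_rot': array([-3.69563899e-01, -3.11969251e+00,  4.99949362e-04]), 'wrist_force': array([0.43619606, 0.19796412, 0.047743  ]), 'torque': array([ 0.04190103, -0.03148977,  0.03865345]), 'grip_force': 0.0, 'width': 0.9995967486163172}
```

View pics/side0.png

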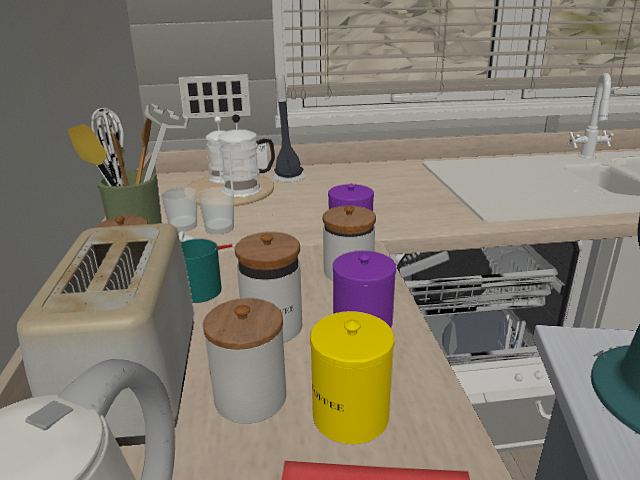

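View pics/top0.png

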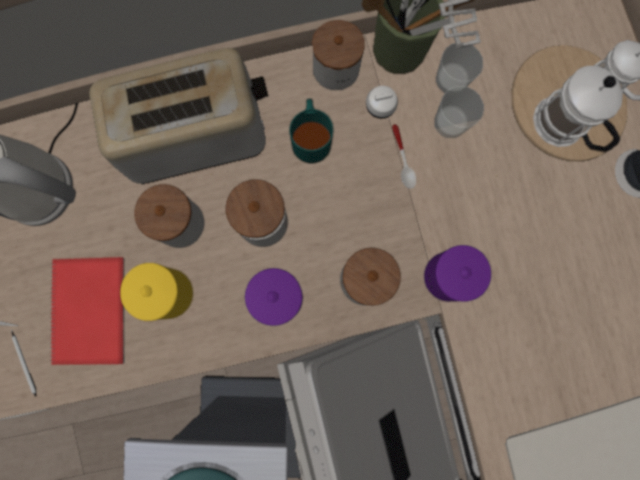

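The side view shows the tall open canister (lid at 268,250, seal visible), one with a shut lid (244,320) and an open one behind (349,218). In the top view these are at (255,208), (162,212) and (371,276), and another wooden lid stands at the back (338,45). Next I'll measure all the lids.

```bash
python3 - <<'E'
from h import *
P={"top":dict(tall=(255,207),closed=(160,211),short=(373,276),back=(339,43),purA=(272,297),purB=(465,272),yel=(146,292)),
"side":dict(tall=(266,238),closed=(242,311),short=(349,210),purA=(364,257),purB=(351,187),yel=(351,325))}
for c in P:
    im=cv2.imread(f"pics/{c}0.png"); d=np.load(f"{c}0.npy")
    for k,(u,v) in P[c].items():
        du,dv=np.meshgrid(range(u-32,u+33),range(v-32,v+33)); uv=np.c_[du.ravel(),dv.ravel()]
        uv=uv[(uv[:,0]>=0)&(uv[:,1]>=0)]
        w=world(c,d,uv); w0=world(c,d,[(u,v)])[0]
        # lid disc: points 15-22mm below the knob top, close to it
        m=(abs(w[:,2]-(w0[2]-.018))<.006)&(np.hypot(*(w[:,:2]-w0[:2]).T)<.065)
        (cx,cy),r=cv2.minEnclosingCircle(w[m][:,:2].astype(np.float32)) if m.sum()>5 else ((0,0),0)
        print(c,k,w0.round(4),"lid",round(cx,4),round(cy,4),round(r,4),"mean",w[m].mean(0).round(4),"z med",np.median(w[m][:,2]).round(4))
s=[cv2.imread(f"pics/{c}0.png") for c in("side","top")]
a=cv2.resize(s[0][160:360,190:430],None,fx=3.2,fy=3,interpolation=cv2.INTER_CUBIC)
cv2.imwrite("pics/crop.png",a)
E
```

```text
top tall [ 0.5834 -0.1063  0.172 ] lid 0.5856 -0.1033 0.0515 mean [ 0.5846 -0.1041  0.1547] z med 0.1547
top closed [0.5783 0.0614 0.1461] lid 0.58 0.0629 0.0518 mean [0.5787 0.061  0.1311] z med 0.1313
top short [ 0.4743 -0.3075  0.1414] lid 0.4753 -0.3077 0.0509 mean [ 0.4747 -0.3065  0.1245] z med 0.1245
top back [ 0.9064 -0.2449  0.125 ] lid 0.913 -0.2421 0.0526 mean [ 0.9106 -0.243   0.1108] z med 0.1112
top purA [ 0.4355 -0.136   0.1295] lid 0.4366 -0.1365 0.0511 mean [ 0.4364 -0.1369  0.1117] z med 0.1118
top purB [ 0.4197 -0.2036  1.0393] lid 0 0 0 mean [nan nan nan] z med nan
top yel [0.4382 0.0774 0.1478] lid 0.4396 0.0792 0.0517 mean [0.4393 0.0776 0.1314] z med 0.1315
side tall [ 0.5847 -0.0927  0.1693] lid 0.5867 -0.0998 0.052 mean [ 0.5832 -0.0873  0.1543] z med 0.1553
side closed [0.5779 0.0728 0.1471] lid 0.5801 0.0662 0.0518 mean [0.5781 0.0742 0.1321] z med 0.1324
side short [ 0.4744 -0.2946  0.1374] lid 0.4765 -0.3033 0.0521 mean [ 0.4741 -0.2845  0.1225] z med 0.124
side purA [ 0.437  -0.1276  0.1269] lid 0.4375 -0.1333 0.0523 mean [ 0.4363 -0.1214  0.1117] z med 0.1124
side purB [ 0.4835 -0.4626  0.1231] lid 0.4853 -0.4699 0.0532 mean [ 0.4817 -0.4336  0.1058] z med 0.106
side yel [0.441  0.0872 0.1478] lid 0.4408 0.0825 0.051 mean [0.441  0.087  0.1324] z med 0.1325<stdin>:13: RuntimeWarning: Mean of empty slice.
  ret = um.true_divide(
  return _methods._mean(a, axis=axis, dtype=dtype,
  ret = ret.dtype.type(ret / rcount)
```

View pics/crop.png

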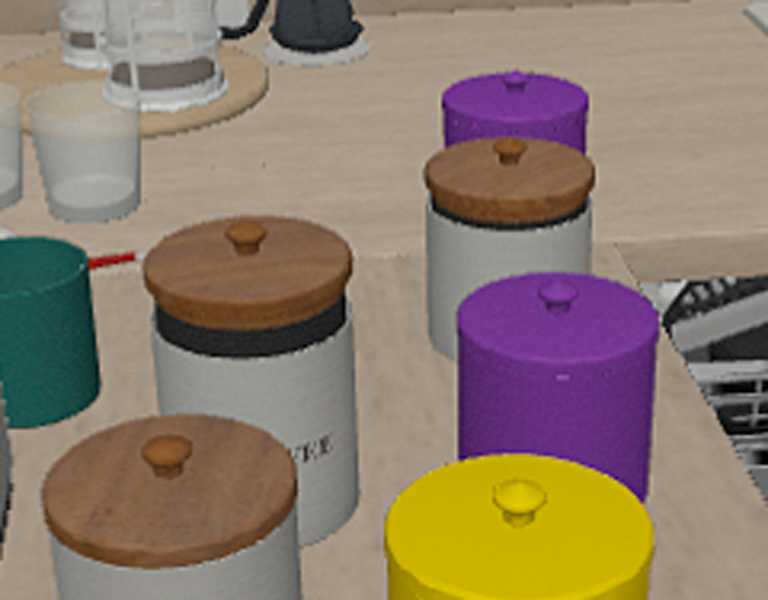

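The crop confirms that the tall canister (knob about 0.585, -0.103, 0.171) and the short one (0.475, -0.306, 0.142) show seals; the shut one (0.580, 0.064) does not. I'll shut the jaws and travel to above the tall knob.

carry_out(series="0 0 0.05 0; 0.0267 -0.0474 0 0; 0.0267 -0.0474 0 0; 0.0267 -0.0474 0 0; 0.0267 -0.0474 0 0; 0.0267 -0.0474 0 0; 0.0267 -0.0474 0 0; 0.0267 -0.0474 0 0; 0.0267 -0.0474 0 0; 0.0267 -0.0474 0 0; 0.0267 -0.0474 0 0; 0.0267 -0.0474 0 0; 0.0267 -0.0474 0 0; 0.0267 -0.0474 0 0; 0.0267 -0.0474 0 0; 0.0267 -0.0474 0 0; 0.0267 -0.0474 0 0; 0 0 0 0; 0 0 0 0", jaw=-1, grip_force=30)

```text
time: 2.78
tool_pos: [0.5846, -0.102, 0.2707]
tcp_rot: [-0.371, -3.119, -0.001]
wrist_force: [-0.7, 0.8, -0.6]
width: -0.0
grip_force: 0.0
```

carry_out(series="0 -0.001 -0.04 0; 0 0 -0.03 0; 0 0 -0.008 0; 0 0 -0.004 0; 0 0 -0.004 0; 0 0 -0.004 0; 0 0 -0.004 0; 0 0 0 0")

```text
time: 3.78
tool_pos: [0.5847, -0.1031, 0.1767]
tcp_rot: [-0.37, -3.119, -0.0]
wrist_force: [0.1, 0.2, 0.2]
width: -0.004
grip_force: 0.0
```

```bash
python3 - <<'E'
from h import *
im,d=eyes.read_camera("side"); cv2.imwrite("pics/s1.png",cv2.resize(im[160:360,190:430],None,fx=3,fy=3))
s=bot.read_state(); print(s["tool_pos"],s["wrist_force"])
E
```

```text
[ 0.58480389 -0.10316923  0.17685696] [-0.75454213 -0.49509258  0.61131653]
```

View pics/s1.png

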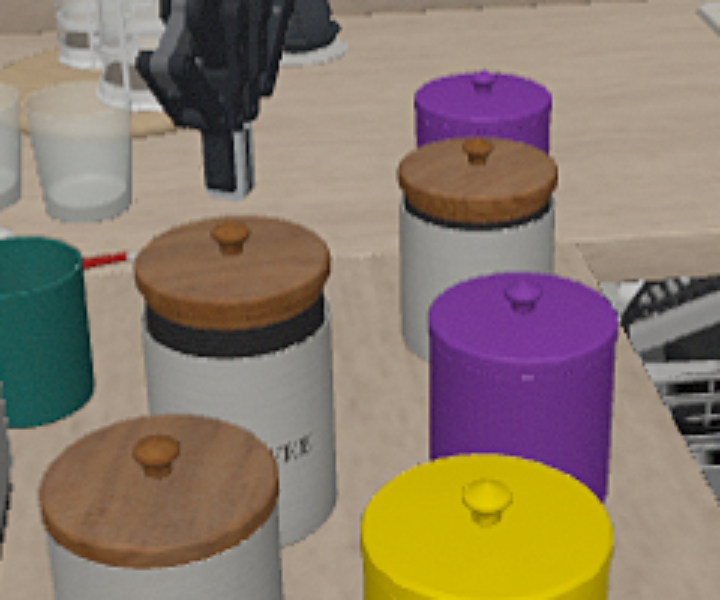

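The tip shows at about (266,225) full-frame, just clear above or behind the knob (266,238) with no contact. I'll measure the tip with depth from both cameras.

```bash
python3 - <<'E'
from h import *
im,d=eyes.read_camera("side"); 
for v in range(204,242,3): print(v,world("side",d,[(u,v) for u in (262,266,270)]).round(3).tolist())
im,d=eyes.read_camera("top"); cv2.imwrite("pics/t1.png",cv2.resize(im[130:300,150:400],None,fx=3,fy=3))
E
```

```text
204 [[0.586, -0.089, 0.226], [0.581, -0.093, 0.225], [0.576, -0.097, 0.223]]
207 [[0.589, -0.097, 0.218], [0.582, -0.092, 0.22], [0.576, -0.095, 0.219]]
210 [[0.588, -0.091, 0.216], [0.582, -0.092, 0.216], [0.577, -0.096, 0.214]]
213 [[0.589, -0.094, 0.21], [0.582, -0.091, 0.212], [0.576, -0.093, 0.211]]
216 [[0.588, -0.091, 0.206], [0.582, -0.089, 0.207], [0.577, -0.094, 0.206]]
219 [[0.589, -0.093, 0.2], [0.582, -0.088, 0.203], [0.577, -0.094, 0.2]]
222 [[0.589, -0.091, 0.196], [0.582, -0.09, 0.197], [0.578, -0.098, 0.194]]
225 [[0.591, -0.097, 0.189], [0.585, -0.099, 0.188], [0.578, -0.097, 0.19]]
228 [[0.698, -0.488, 0.003], [0.689, -0.493, 0.001], [0.679, -0.494, 0.002]]
231 [[0.695, -0.477, 0.0], [0.685, -0.476, 0.002], [0.592, -0.148, 0.155]]
234 [[0.602, -0.134, 0.156], [0.586, -0.101, 0.172], [0.581, -0.104, 0.171]]
237 [[0.592, -0.097, 0.169], [0.585, -0.095, 0.17], [0.58, -0.098, 0.169]]
240 [[0.592, -0.095, 0.164], [0.585, -0.093, 0.166], [0.579, -0.096, 0.165]]
```

View pics/t1.png

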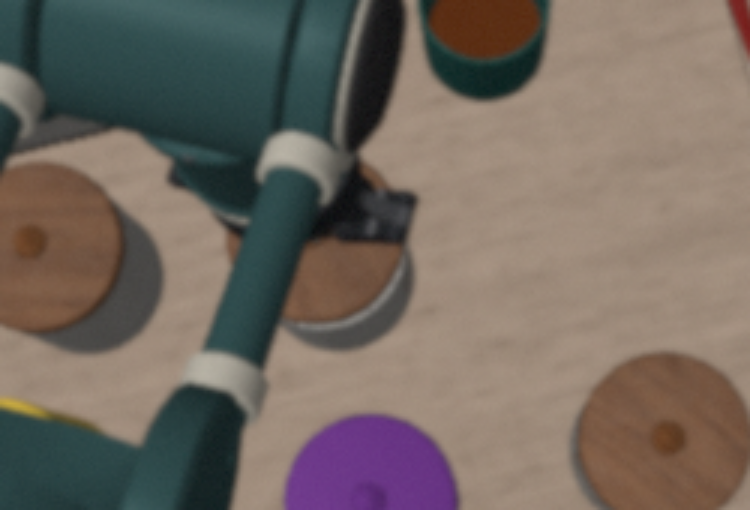

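By depth the tip is at z≈0.187, above the knob (0.171), and well aligned in x and y. I'll go on by force and vision instead of the nominal tip offset.

carry_out(series="0 0 -0.005 0; 0 0 -0.005 0; 0 0 -0.004 0; 0 0 -0.003 0; 0 0 -0.003 0; 0 0 0 0")

```text
time: 4.68
tool_pos: [0.585, -0.1031, 0.1578]
tcp_rot: [0.369, 3.119, -0.0]
wrist_force: [-1.2, 0.3, 4.1]
width: -0.002
grip_force: 2.3
```

carry_out(series="0 0 -0.003 0; 0 0 -0.003 0; 0 0 -0.003 0; 0 0 -0.003 0; 0 0 0 0")

```text
time: 5.3
tool_pos: [0.585, -0.1031, 0.1459]
tcp_rot: [0.369, 3.119, -0.0]
wrist_force: [-2.2, 0.6, 4.4]
width: 0.003
grip_force: 2.4
```

```bash
python3 - <<'E'
from h import *
im,d=eyes.read_camera("side"); cv2.imwrite("pics/s2.png",cv2.resize(im[180:380,190:430],None,fx=3,fy=3))
w=world("side",d,[(u,v) for u in range(240,298) for v in range(235,275)])
m=np.hypot(w[:,0]-.586,w[:,1]+.101)<.048
print("lid z",np.percentile(w[m&(w[:,2]<.16)][:,2],[25,50,75]).round(4)); s=bot.read_state(); print(s["tool_pos"],s["wrist_force"])
E
```

```text
lid z [0.139  0.1399 0.1407]
[ 0.58502529 -0.10309556  0.14587438] [-2.70008563  0.2719357   4.72498059]
```

View pics/s2.png

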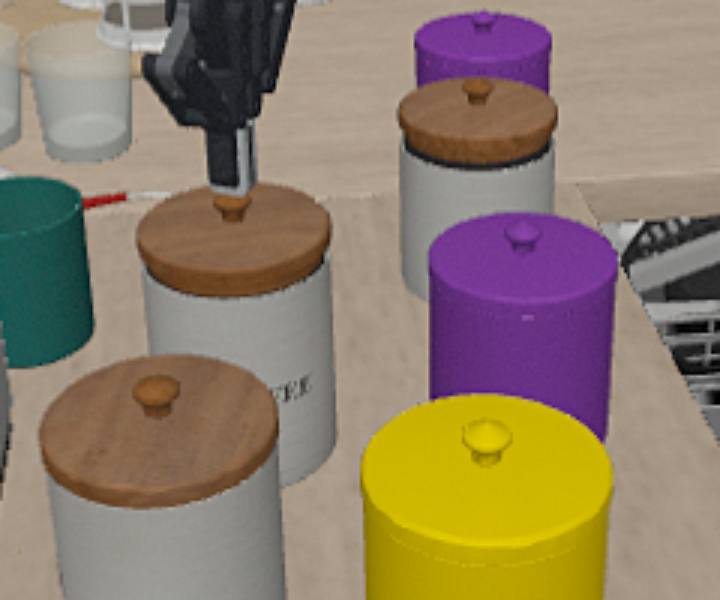

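The tip is on the knob and the lid is going down, with about 7 mm left (0.140 against 0.132 for the shut lid).

carry_out(series="0 0 -0.003 0; 0 0 -0.003 0; 0 0 -0.001 0; 0 0 0 0")

```text
time: 5.85
tool_pos: [0.5851, -0.1031, 0.1389]
tcp_rot: [0.369, 3.119, -0.0]
wrist_force: [-1.9, 0.4, 5.5]
width: -0.0
grip_force: 2.7
```

carry_out(series="0 0 -0.001 0; 0 0 0 0")

```text
time: 6.1
tool_pos: [0.5854, -0.1031, 0.1388]
tcp_rot: [0.369, 3.118, -0.0]
wrist_force: [-3.7, 1.0, 8.4]
width: 0.001
grip_force: 4.3
```

carry_out(series="0 0 -0.001 0; 0 0 -0.001 0; 0 0 0 0")

```text
time: 6.48
tool_pos: [0.5863, -0.1033, 0.1387]
tcp_rot: [0.369, 3.116, -0.0]
wrist_force: [-5.4, 0.5, 15.5]
width: -0.0
grip_force: 7.8
```

The height stays at 0.1387 while the force climbs to 15 N, so the tall lid is home. I'll lift off and go to the short one.

carry_out(series="0 0 0.014 0; 0 0 0.06 0; -0.0274 -0.051 0 0; -0.0274 -0.051 0 0; -0.0274 -0.051 0 0; -0.0273 -0.051 0 0; 0 0 0 0; 0 0 -0.04 0; 0 0 -0.025 0; 0 0 0 0")

```text
time: 7.72
tool_pos: [0.474, -0.305, 0.1413]
tcp_rot: [-0.368, -3.115, -0.005]
wrist_force: [0.1, -0.1, -0.3]
width: 0.001
grip_force: 0.0
```

```bash
python3 - <<'E'
from h import *
im,d=eyes.read_camera("side"); cv2.imwrite("pics/s3.png",cv2.resize(im[150:350,190:430],None,fx=3,fy=3))
def lid(c,u0,v0,x,y,lo,hi):
    w=world(c,d,[(u,v) for u in range(u0-30,u0+31) for v in range(v0-20,v0+25)])
    m=(np.hypot(w[:,0]-x,w[:,1]-y)<.048)&(np.hypot(w[:,0]-x,w[:,1]-y)>.02)&(w[:,2]>lo)&(w[:,2]<hi)
    print(np.percentile(w[m][:,2],[25,50,75]).round(4))
lid("side",268,258,.586,-.102,.12,.16); lid("side",246,325,.58,.064,.12,.16); lid("side",349,220,.4755,-.306,.1,.14)
for v in range(186,216,3): print(v,world("side",d,[(u,v) for u in (345,349,353)]).round(3).tolist())
E
```

```text
[0.1321 0.1328 0.1333]
[0.1319 0.1325 0.1331]
[0.1103 0.1247 0.1256]
186 [[0.482, -0.293, 0.186], [0.475, -0.292, 0.186], [0.468, -0.299, 0.184]]
189 [[0.482, -0.294, 0.179], [0.475, -0.292, 0.18], [0.467, -0.295, 0.179]]
192 [[0.482, -0.294, 0.173], [0.474, -0.29, 0.175], [0.467, -0.297, 0.173]]
195 [[0.482, -0.293, 0.168], [0.475, -0.293, 0.168], [0.467, -0.296, 0.167]]
198 [[0.482, -0.293, 0.162], [0.474, -0.293, 0.162], [0.467, -0.298, 0.161]]
201 [[0.483, -0.303, 0.152], [0.475, -0.298, 0.154], [0.467, -0.297, 0.155]]
204 [[0.493, -0.423, 0.098], [0.484, -0.42, 0.1], [0.476, -0.423, 0.099]]
207 [[0.483, -0.302, 0.14], [0.475, -0.298, 0.142], [0.468, -0.306, 0.139]]
210 [[0.482, -0.3, 0.135], [0.475, -0.3, 0.135], [0.467, -0.302, 0.135]]
213 [[0.483, -0.307, 0.126], [0.475, -0.301, 0.129], [0.468, -0.308, 0.126]]
```

View pics/s3.png

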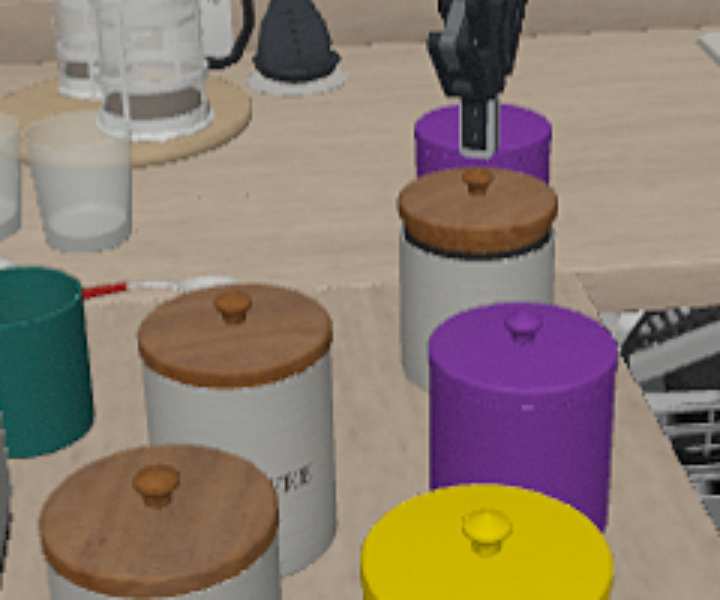

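The tall lid is shut: no seal shows, and it sits at 0.1328 against 0.1325 for the closed one. The tip is right above the short knob, so I'll press.

carry_out(series="0.001 -0.001 -0.004 0; 0 0 -0.004 0; 0 0 -0.003 0; 0 0 -0.003 0; 0 0 -0.003 0; 0 0 -0.003 0; 0 0 0 0")

```text
time: 8.65
tool_pos: [0.4768, -0.3083, 0.125]
tcp_rot: [0.37, 3.119, -0.001]
wrist_force: [-0.6, 1.6, 4.8]
width: 0.002
grip_force: 2.2
```

carry_out(series="0 0 -0.003 0; 0 0 -0.003 0; 0 0 -0.001 0; 0 0 0 0")

```text
time: 9.15
tool_pos: [0.4769, -0.3084, 0.1187]
tcp_rot: [0.37, 3.119, -0.001]
wrist_force: [-2.1, 1.1, 8.7]
width: -0.001
grip_force: 4.3
```

carry_out(series="0 0 -0.001 0; 0 0 -0.001 0; 0 0 0 0")

```text
time: 9.52
tool_pos: [0.4772, -0.3086, 0.1184]
tcp_rot: [0.369, 3.118, -0.001]
wrist_force: [-4.1, 4.2, 15.7]
width: 0.001
grip_force: 8.3
```

The short lid is at its stop too: 0.1185, as expected, with the force rising. I'll retreat and check.

carry_out(series="0 0 0.014 0; 0 0 0.05 0; 0 0 0.05 0; 0 0 0.03 0; 0 0 0 0; 0 0 0 0")

```text
time: 10.28
tool_pos: [0.4758, -0.3077, 0.2578]
tcp_rot: [-0.37, -3.118, -0.001]
wrist_force: [0.3, 1.1, -0.2]
width: -0.002
grip_force: 0.0
```

```bash
python3 - <<'E'
from h import *
im,d=eyes.read_camera("side"); cv2.imwrite("pics/s4.png",cv2.resize(im[150:350,190:430],None,fx=3,fy=3))
def lid(c,u0,v0,x,y,lo,hi):
    w=world(c,d,[(u,v) for u in range(u0-30,u0+31) for v in range(v0-20,v0+25)])
    r=np.hypot(w[:,0]-x,w[:,1]-y); m=(r<.046)&(r>.02)&(w[:,2]>lo)&(w[:,2]<hi)
    print(np.percentile(w[m][:,2],[25,50,75]).round(4))
lid("side",268,258,.586,-.102,.12,.16); lid("side",349,220,.4755,-.306,.1,.14)
print(bot.read_state()["wrist_force"])
E
```

```text
[0.1322 0.1328 0.1334]
[0.1123 0.113  0.1135]
[0.45183645 0.51425009 0.20183716]
```

View pics/s4.png

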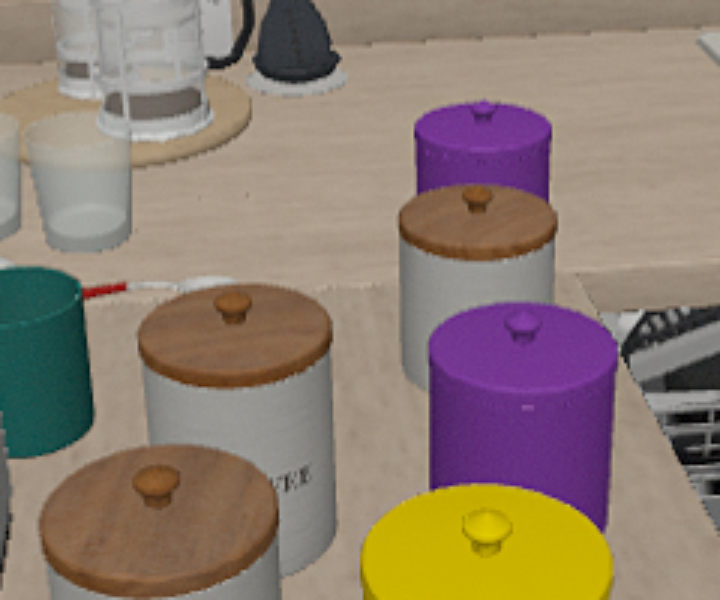

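Both lids are flush with no seal showing (lid tops at 0.1328 and 0.1130, about 20 mm apart as they should be). The canisters stand where they were, and the gripper is clear.

```bash
python3 -c "
from workcell import bot
print(bot.finish_job())"
```

```text
the job is handed in; nothing more can be done
None
```

Both open lids, the tall one and the short one, are pressed fully home, the canisters stand upright where they were, the closed one was left alone, and the job is handed in.

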